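# Hold the warming tray's dial on quick heat

## Robot

A 6-joint arm with a two-finger parallel gripper is mounted at the origin on the work surface. World frame = base frame: x ahead of the robot, y to its left, z up, the work surface at z = 0. Lengths are in m, angles in degrees, forces in N, time in s.
With the tool pointing down it reaches from about 0.375 to 0.9 m from the base axis. Payload 3.1 kg.
Tool frame: the origin (TCP) lies on the centre line of the jaws, within the pads' length; the fingertips stand 25 mm ahead of it and the grasp point (between the pads) lies 6 mm ahead of it; z points along the fingers, y is the line along which they close (so a half turn about z gives the same grasp; the last joint's range is limited). The gripper opens to 87 mm and grips with 3 to 60 N. Pads are 19 mm wide; open, the fingers measure 117 mm over their backs; the gripper's body (75 mm by 190 mm) begins 51 mm behind the grasp point.
Start: joints at [-74.456, 30.224, 82.088, -0, 67.689, -10.227], TCP at [0.272, -0.563, 0.248] pointing down, gripper open.
Joint ranges: [-176.69, 176.69], [-43.24, 126.21], [12.49, 139.97], [-82, 262], [0, 151.66], [-163.58, 163.58]. Speed limits (degrees/s): [159.86, 159.86, 180, 180, 180, 180].

## Interface

Orientations are given as a 3x3 rotation matrix whose columns are the frame's x, y, z axes.
In Python, from rig import * gives the robot as it stands.
- The arm moves only by the tool step_arm, never from a script. Its argument "steps" is a list of rows, each a list of 7 numbers: the shift along the tool's x, y, z normalised to -1 to 1, where 1 is 0.3 m, then the turn, a rotation vector about the tool's x, y, z normalised to -1 to 1, where 1 is 45 degrees, then the gripper's target within -1 to 1 (shut at 1, half-way at 0, fully open at -1). A call has 1 to 8 rows; each row is the pose to reach, as a shift and turn from the pose commanded when the call began, along the tool's axes at that moment; what a row does not reach only later rows make up. A row lasts 1/12 s, in which the tool goes at most 41.7 mm and 7.16 degrees, less where a joint would pass 70% of its speed; a pose out of reach is approached as far as the arm can. A call with a number of a shift or a turn outside -1 to 1 is refused whole. A call with a gripper value outside its range is refused whole. The fingers move at their own pace and stop on an object; the grip force is fixed at half the most. Time passes only in rows, so rows that repeat a pose let the fingers close. It gives the time, the measured TCP pose, the force, the opening and the grip force at its end, in the units of the state.
- read_state(): the state, without advancing time (a new reading comes with each control period).
- capture(name): name is "side" or "top"; returns a dict with "image" (420x560x3 uint8, red, green, blue), "vertical_fov" (degrees; the focal length in pixels is half the picture's height over the tangent of half this angle, whatever the lens; pixels are square), "cx", "cy" (the principal point, pixels), "world_from_camera" (4x4, takes a point from camera to world coordinates). Camera axes: x right, y down, z forward; pixel columns grow to the right and rows downward; lengths in m; the calibration is good to about 2 mm. A picture is of the moment at which its call begins. There is no depth.
- hand_in(): hands the job in; it is judged then, once.
The state is a dict: "time_s": time; "joint_positions": joint angles; "qvel": joint speeds; "tau": joint torques, N m; "position": TCP position; "tcp_rot": TCP orientation; "force": force on the tool from outside, world axes, zero at the start; "moment": the same for the moment, N m; "opening": opening from 0.0 (shut) to 1.0 (fully open); "grasp_force": force on a finger pad.
Only numpy, scipy, OpenCV 4.12 (cv2) and the standard library are available. Lean on these libraries where they do the work, as an engineer would, in place of code of your own. Each camera call takes 0.05 s, during which the arm holds its last target. There are 200 camera calls.

## Task

Switch on the buffet warming tray by flipping its red-tipped toggle over to the green dot; then grip the white spring-return dial, turn it clockwise past its two yellow notches to the third notch (the big orange dot, quick heat), not on to the end stop, and hold it there. The dial springs back if released, so finish while still holding it on the third notch; leave the milk jug, sugar pourer and glass mug where they stand.

Things in the scene. Friction and masses are not known exactly. Their poses are not given: they have to be found in the camera images.
- warmer: Steel buffet warming tray, fixed, 340 (x) x 460 (y) x 70 mm high, black handles out to 256 mm from its centre at both y ends. Origin: centre of its underside. Dark glass plate on the far (+x) part of its top; the grey ledge along its near (-x) edge carries the two control modules, 113 mm towards -x from the centre, in either order left and right, with the tray's yaw.
- switch_pod: Switch module, fixed on the ledge: black plate 100 (x) x 70 (y) x 12 mm. Origin: centre of its underside (on the tray's top, 70 mm above the table). Green dot at its +x end (on), grey dot at its -x end (off). The toggle's pivot is on the plate's top centre, 12 mm above the origin, its axis along y.
- toggle (a joint): Toggle angle, rad: 0 = off (starts here, leaning 0.5 rad from vertical towards the switch module's -x), 1.0 = on (leaning 0.5 rad towards its +x, the green dot). Over-centre: upright at 0.5, it snaps to the nearer end (0.07 N m there, so 2 to 3 N near the tip pushes it over) and stays.
- toggle_tip (a point): Centre of the red ball (20 mm diameter) at the end of the toggle's 10 mm thick steel stem, 50 mm from the pivot: when off, 24 mm towards -x from the pivot and 44 mm above it. Moves with the toggle.
- dial_pod: Dial module, fixed on the ledge: black plate 100 x 100 x 12 mm with the dial in the middle. Origin: centre of its underside (on the tray's top, 70 mm above the table). On the plate, 41 mm from the dial's axis, dots show the positions of the pointer: white = rest, two small yellow = first and second notch, big orange = third.
- dial (a joint): Dial angle, rad, growing clockwise seen from above: 0 = rest (starts here), notches felt at 0.4 (first yellow), 0.8 (second yellow) and 1.2 (third, big orange dot), end stop at 1.55. A spring returns it to 0 from anywhere, about 0.13 N m at rest to 0.20 N m at the third notch, plus or minus 0.05 N m as it passes over a notch.
- dial_grip (a point): On the dial's vertical axis at grip height, 46 mm above the dial module's origin; turns with the dial: x along the white grip bar, z up. The bar is 46 mm long (x), 14 mm thick (y: squeeze here), top 15 mm above this point; it stands on a 54 mm disc whose top is 26 mm below. Red pointer line on the bar's -x end; at rest it points 0.6 rad counterclockwise of the dial module's -x.
- milk_jug: Bystander: open steel milk jug standing loose on the glass plate, about 90 mm diameter, 120 mm high, handle out to 80 mm at its +y. Origin: centre of its underside. Leave it alone.
- sugar_pourer: Bystander: clear sugar pourer with a steel top, loose on the table beside the tray, 66 mm diameter, 150 mm high. Origin: centre of its underside. Leave it alone.
- glass_mug: Bystander: glass mug, loose on the table beside the tray, 76 mm diameter, 100 mm high, handle at its +y. Origin: centre of its underside. Leave it alone.

How it is judged (in metres and radians):
On the way, in this order (a step that is already met when the one before it is completed fails the run):
1. the toggle is flipped on while the dial is still at rest (value of joint toggle above 0.85 rad and value of joint dial below 0.2 rad), for 0.2 s.
2. the dial is turned to the third notch and held there by the fingers (value of joint dial between 1.04 and 1.36 rad and contact force between the fingers and dial_pod above 1 N), for 0.5 s.
At the end, for the whole second after the job is handed in: The toggle is on (above 0.85 rad), the dial is on its third notch (1.2 rad, within 0.16 rad) and held there by the fingers (contact force above 1 N), and the three bystanders are within 30 mm of where they started (all of step 2 and value of joint toggle above 0.85 rad and distance of each of milk_jug, sugar_pourer, glass_mug from where it was at the start of the episode below 0.03 m); the arm keeps its last pose, push and grip.
It fails at once if the dial is turned (beyond 0.3 rad) while the toggle is off (value of joint dial above 0.3 rad and value of joint toggle below 0.5 rad).
It fails at once if the dial is turned on past the third notch towards its end stop (beyond 1.45 rad) (value of joint dial above 1.45 rad).
It fails at once if the milk jug is pushed more than 30 mm or tipped (0.4 rad) (distance of milk_jug from where it was at the start of the episode above 0.03 m or angle between milk_jug's own z axis and vertical above 0.4 rad).
It fails at once if the sugar pourer is pushed more than 30 mm or tipped (0.4 rad) (distance of sugar_pourer from where it was at the start of the episode above 0.03 m or angle between sugar_pourer's own z axis and vertical above 0.4 rad).
It fails at once if the glass mug is pushed more than 30 mm or tipped (0.4 rad) (distance of glass_mug from where it was at the start of the episode above 0.03 m or angle between glass_mug's own z axis and vertical above 0.4 rad).
It also fails if it takes over 48 s, if anything falls off the work surface, if the arm or the gripper's body presses on something with over 40 N, if the wrist force passes 120 N, or if a joint passes its speed limit or range.

## Working session

There is one attempt and no reset: what is moved stays moved. The work goes in short steps, Python scripts to look and compute and a tool call to move; the robot and the scene stay as the last step left them, time stands still between calls to the robot, and variables do not carry over. Pictures are saved under pics/ and viewed, at most 10 in all, crops included, and the job is handed in when it is done.

Besides the shell and the picture viewer there is one more tool, called as name(argument=value, ...), one argument or row to a line, values as JSON. step_arm: Moves the arm, as the interface text tells. Scaled input: -1 to 1 covers 0.3 m each way for a shift and 45 degrees each way for a turn. Its arguments: {"type":"object","properties":{"steps":{"type":"array"}},"required":["steps"]}

```bash
mkdir -p pics; python3 - <<'E'
from rig import *
import cv2,numpy as np,pickle
d={}
for n in("side","top"):
    c=capture(n);d[n]=c;cv2.imwrite(f"pics/{n}0.png",cv2.cvtColor(c["image"],cv2.COLOR_RGB2BGR))
    print(n,c["vertical_fov"],c["cx"],c["cy"],np.round(c["world_from_camera"],3).tolist())
pickle.dump(d,open("cap0.pkl","wb"))
s=read_state();print(s["time_s"],s["position"],np.round(s["tcp_rot"],3).tolist(),s["opening"])
E
```

```text
side 55.18462246481163 275.6521859331196 208.6793954675808 [[-0.843, -0.392, 0.369, 0.204], [-0.538, 0.633, -0.557, 0.578], [-0.015, -0.668, -0.744, 0.878], [0.0, 0.0, 0.0, 1.0]]
top 51.91657002221294 272.310060912937 207.22121162930983 [[-0.01, -0.99, 0.138, 0.475], [-1.0, 0.014, 0.024, -0.002], [-0.025, -0.137, -0.99, 1.039], [0.0, 0.0, 0.0, 1.0]]
0.1 [ 0.27161616 -0.56221626  0.24667552] [[0.901, 0.435, -0.001], [0.435, -0.901, 0.002], [0.0, -0.002, -1.0]] 1.0032137324353352
```

View pics/top0.png

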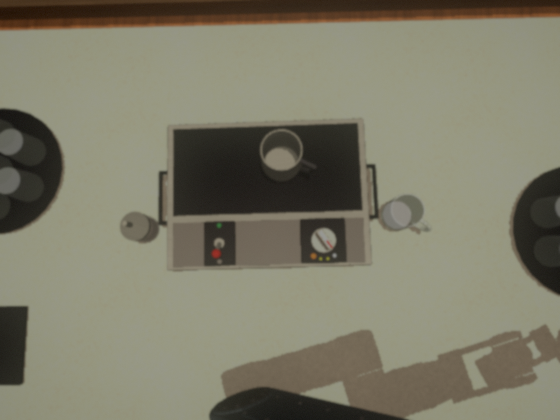

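View pics/side0.png

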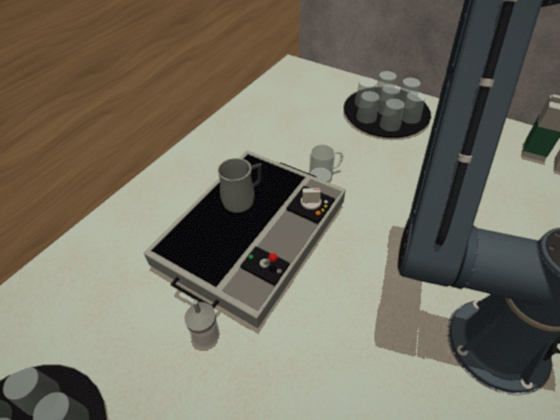

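```bash
cat > h.py <<'E'
import numpy as np,cv2,pickle
def cam(c):
    h=c["image"].shape[0];f=h/2/np.tan(np.radians(c["vertical_fov"])/2);return f,c["cx"],c["cy"],np.array(c["world_from_camera"])
def ray(c,u,v,z):
    f,cx,cy,T=cam(c);d=T[:3,:3]@np.array([(u-cx)/f,(v-cy)/f,1]);o=T[:3,3];return o+d*(z-o[2])/d[2]
def proj(c,p):
    f,cx,cy,T=cam(c);q=T[:3,:3].T@(np.array(p)-T[:3,3]);return np.array([f*q[0]/q[2]+cx,f*q[1]/q[2]+cy])
def crop(c,x0,y0,w,h,k,name):
    im=cv2.cvtColor(c["image"],cv2.COLOR_RGB2BGR)[y0:y0+h,x0:x0+w];cv2.imwrite(name,cv2.resize(im,None,fx=k,fy=k,interpolation=cv2.INTER_CUBIC))
E
python3 - <<'E'
from h import *
d=pickle.load(open("cap0.pkl","rb"))
t=d["top"];s=d["side"]
a=cv2.resize(cv2.cvtColor(t["image"],cv2.COLOR_RGB2BGR)[205:275,190:290-10],None,fx=4,fy=4)
crop(t,195,210,160,60,5,"pics/tc.png")
for n,c in d.items():
    hsv=cv2.cvtColor(c["image"],cv2.COLOR_RGB2HSV).astype(int);H,S,V=hsv[...,0],hsv[...,1],hsv[...,2]
    for nm,m in dict(red=((H<6)|(H>174))&(S>170)&(V>90),green=(H>45)&(H<85)&(S>120)&(V>60),orange=(H>=8)&(H<18)&(S>170)&(V>120),yellow=(H>=19)&(H<35)&(S>130)&(V>90)).items():
        k,l,st,ce=cv2.connectedComponentsWithStats(m.astype(np.uint8))
        for i in range(1,k):
            if 3<=st[i,4]<400: print(n,nm,st[i,4],ce[i].round(1),ray(c,*ce[i],.126 if nm=='red' else .082).round(4))
E
```

```text
side red 49 [272.4 256.7] [0.5039 0.1424 0.126 ]
side green 17 [250.4 256.1] [0.5673 0.1435 0.082 ]
side orange 14 [317.5 212.3] [ 0.4974 -0.0653  0.082 ]
side yellow 7 [325.  205.7] [ 0.4916 -0.0964  0.082 ]
side yellow 4 [322.5 209.5] [ 0.4909 -0.0809  0.082 ]
top red 47 [215.7 253.1] [0.5059 0.1408 0.126 ]
top orange 6 [313.2 255.8] [ 0.4989 -0.0676  0.082 ]
top yellow 7 [320.  258.3] [ 0.4934 -0.0825  0.082 ]
top yellow 8 [327.1 258.1] [ 0.4936 -0.0981  0.082 ]
```

View pics/tc.png

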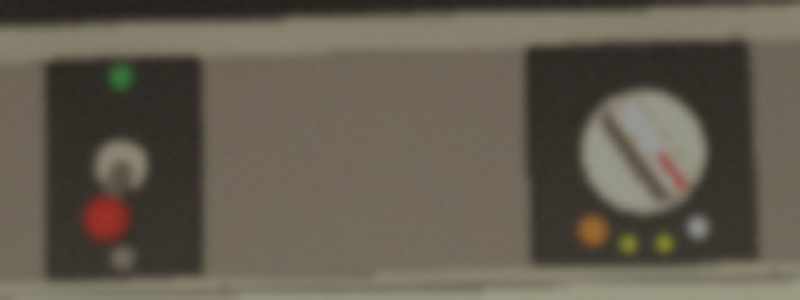

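```bash
python3 - <<'E'
from h import *
from scipy.optimize import least_squares
d=pickle.load(open("cap0.pkl","rb"));t=d["top"];s=d["side"]
g=lambda x,y:(195+(x+.5)/5-.5,210+(y+.5)/5-.5)
gr,gy=ray(t,*g(120,77),.082),ray(t,*g(122,257),.082)
print("green,grey",gr,gy,gr-gy,"pivot top",(gr+gy)/2)
yaw0=np.arctan2(*(gr-gy)[[1,0]]);print("yaw sw",yaw0)
dots=[(0,g(698,228)),(.4,g(664,242.5)),(.8,g(628.5,243.5)),(1.2,g(592,230))]
P=[(a,ray(t,*p,.082)[:2]) for a,p in dots]
def r(q,P):
    return np.concatenate([q[:2]+.041*np.array([np.cos(q[2]+np.pi+.6-a),np.sin(q[2]+np.pi+.6-a)])-p for a,p in P])
f=least_squares(r,[.53,-.09,0],args=(P,));print("dial top",f.x,np.abs(f.fun).max())
S=[(.4,ray(s,325,205.7,.082)[:2]),(.8,ray(s,322.5,209.5,.082)[:2]),(1.2,ray(s,317.5,212.3,.082)[:2])]
f2=least_squares(r,[.53,-.09,0],args=(S,));print("dial side",f2.x,np.abs(f2.fun).max())
print("dial disc centre", ray(t,*g(644,150),.09))
c=[ray(t,*g(*p),.082) for p in[(527,44),(747,41),(757,258),(533,266)]];print("plate corners",np.round(c,4).tolist(),np.mean(c,0))
for n,p,z in(("jug rim",(281,149),.19),("mug",(398,213),.1),("pourer",(129,226),.15)):print(n,ray(t,*p,z).round(3))
c=[ray(t,*g(*p),.082) for p in[(47,62),(202,58),(202,275),(47,277)]];print("sw corners",np.round(c,4).tolist(),np.mean(c,0))
E
```

```text
green,grey [0.56975173 0.14166147 0.082     ] [0.48988808 0.14024133 0.082     ] [0.07986365 0.00142014 0.        ] pivot top [0.5298199 0.1409514 0.082    ]
yaw sw 0.017780200426932048
dial top [ 0.53356425 -0.09035099  0.01039672] 0.000523172859650825
dial side [ 0.53152028 -0.08780936  0.02037261] 0.00042336952338839495
dial disc centre [ 0.53384686 -0.09029136  0.09      ]
plate corners [[0.5822, -0.0403, 0.082], [0.5822, -0.138, 0.082], [0.4864, -0.1392, 0.082], [0.484, -0.041, 0.082]] [ 0.53370223 -0.08963134  0.082     ]
jug rim [ 0.712 -0.     0.19 ]
mug [ 0.589 -0.253  0.1  ]
pourer [0.563 0.319 0.15 ]
sw corners [[0.5769, 0.1745, 0.082], [0.5778, 0.1049, 0.082], [0.4816, 0.1048, 0.082], [0.4815, 0.1734, 0.082]] [0.52945781 0.13941408 0.082     ]
```

step_arm(
  steps=[
    [0.632,-0.695,0,0,0,0.551,1],
    [0.632,-0.695,0,0,0,0.551,1],
    [0.632,-0.695,0,0,0,0.551,1],
    [0.632,-0.695,0,0,0,0.551,1],
    [0.632,-0.695,0,0,0,0.551,1],
    [0.632,-0.695,0,0,0,0.551,1],
    [0.632,-0.695,0,0,0,0.551,1],
    [0.632,-0.695,0,0,0,0.551,1],
  ],
)

```text
time_s: 0.77
position: [0.3513, -0.2855, 0.2469]
tcp_rot: [[1.0, 0.022, -0.003], [0.022, -1.0, 0.007], [-0.003, -0.007, -1.0]]
force: [-0.3, -0.6, 0.2]
opening: 0.477
grasp_force: 0.0
```

step_arm(
  steps=[
    [0.2,-0.9,0,0,0,0,1],
    [0.2,-0.9,0,0,0,0,1],
    [0.2,-0.9,0,0,0,0,1],
    [0.2,-0.9,0,0,0,0,1],
    [0.2,-0.9,0,0,0,0,1],
    [0.2,-0.9,0,0,0,0,1],
    [0.2,-0.9,0,0,0,0,1],
    [0.2,-0.9,0,0,0,0,1],
  ],
)

```text
time_s: 1.43
position: [0.4072, -0.0179, 0.2475]
tcp_rot: [[1.0, 0.023, -0.0], [0.023, -1.0, 0.002], [-0.0, -0.002, -1.0]]
force: [1.3, -0.3, 0.7]
opening: 0.008
grasp_force: 0.0
```

step_arm(
  steps=[
    [0.21,-0.526,0,0,0,0,1],
    [0.21,-0.526,0,0,0,0,1],
    [0.21,-0.526,0,0,0,0,1],
    [0.21,-0.526,0,0,0,0,1],
    [0.21,-0.526,0.2,0,0,0,1],
    [0.21,-0.526,0.373,0,0,0,1],
    [0.21,-0.526,0.373,0,0,0,1],
    [0.21,-0.526,0.373,0,0,0,1],
  ],
)

```text
time_s: 2.1
position: [0.4642, 0.1363, 0.1306]
tcp_rot: [[1.0, 0.017, -0.012], [0.017, -1.0, -0.001], [-0.012, 0.001, -1.0]]
force: [-0.5, 0.4, 0.2]
opening: 0.005
grasp_force: 0.0
```

```bash
python3 - <<'E'
from rig import *
from h import *
c=capture("side");crop(c,190,170,200,140,4,"pics/s1.png");s=read_state();print(s["position"],s["force"])
E
```

```text
[0.46588994 0.13629185 0.1331213 ] [-0.09886948 -0.3418647  -0.03991872]
```

View pics/s1.png

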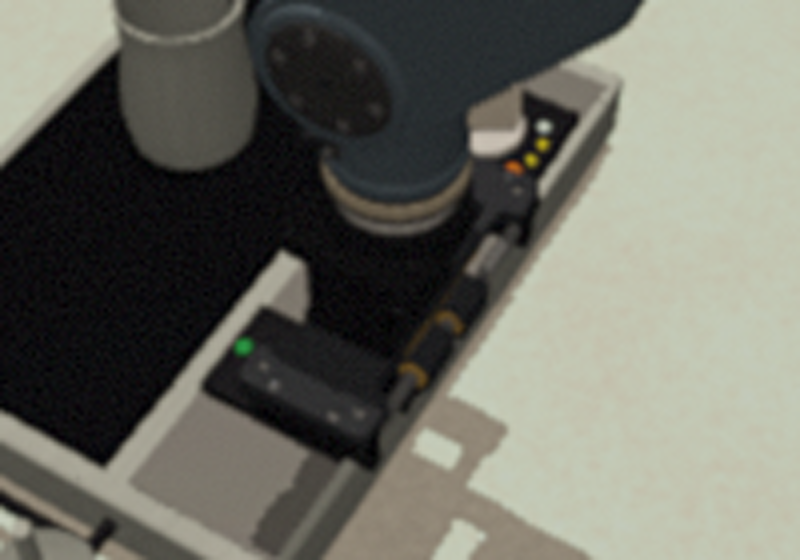

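step_arm(
  steps=[
    [0.05,-0.011,0,0,0,0,1],
    [0.1,-0.011,0,0,0,0,1],
    [0.13,-0.011,0,0,0,0,1],
    [0.16,-0.011,0,0,0,0,1],
    [0.19,-0.011,0,0,0,0,1],
    [0.21,-0.011,0,0,0,0,1],
    [0.23,-0.011,0,0,0,0,1],
    [0.23,-0.011,0,0,0,0,1],
  ],
)

```text
time_s: 2.82
position: [0.5318, 0.1412, 0.136]
tcp_rot: [[1.0, 0.017, -0.012], [0.017, -1.0, -0.001], [-0.012, 0.001, -1.0]]
force: [-9.8, -1.8, 11.9]
opening: 0.002
grasp_force: 7.2
```

step_arm(
  steps=[
    [-0.1,0,0,0,0,0,1],
    [-0.23,0,0,0,0,0,1],
    [-0.23,0,0,0,0,0,1],
    [-0.23,0,-0.1,0,0,0,1],
    [-0.23,0,-0.2,0,0,0,1],
    [-0.23,0,-0.3,0,0,0,1],
    [-0.23,0.4,-0.35,0,0,0,0],
    [-0.23,0.4,-0.35,0,0,0,0],
  ],
)

```text
time_s: 3.48
position: [0.4703, 0.0585, 0.2385]
tcp_rot: [[1.0, 0.023, 0.006], [0.023, -1.0, -0.001], [0.006, 0.001, -1.0]]
force: [1.4, -0.1, -0.7]
opening: 0.087
grasp_force: 0.0
```

step_arm(
  steps=[
    [0,0.3,0,0,0,-0.76,0],
    [0,0.37,0,0,0,-0.76,0],
    [0,0.37,0,0,0,-0.76,0],
    [0,0.37,0,0,0,-0.76,0],
    [0,0.37,0,0,0,-0.76,0],
    [0,0.37,0,0,0,-0.76,0],
    [0,0.37,0,0,0,-0.76,0],
    [0,0.37,0,0,0,-0.76,0],
  ],
)

```text
time_s: 4.15
position: [0.4708, -0.0528, 0.2361]
tcp_rot: [[0.818, 0.575, 0.0], [0.575, -0.818, -0.0], [0.0, 0.0, -1.0]]
force: [-0.1, 0.1, -0.4]
opening: 0.49
grasp_force: 0.0
```

```bash
python3 - <<'E'
from rig import *
from h import *
c=capture("side");crop(c,190,160,200,150,4,"pics/s2.png");pickle.dump(c,open("s2.pkl","wb"));t=capture("top");cv2.imwrite("pics/t2.png",t["image"][...,::-1]);s=read_state();print(s["position"],s["tcp_rot"],s["force"],s["opening"])
for p in((.554,.141,.126),(.506,.141,.126)):print((proj(c,p)-[190,160])*4,proj(t,p))
E
```

```text
[ 0.47080079 -0.0526214   0.23606515] [[ 8.17702805e-01  5.75640616e-01  6.26956815e-05]
 [ 5.75640618e-01 -8.17702806e-01 -2.79129789e-05]
 [ 3.51985903e-05  5.89147020e-05 -9.99999998e-01]] [-0.06813102  0.41481544 -0.03747567] 0.5000220134246571
[258.15384828 347.47097829] [215.78980163 230.3731778 ]
[327.64974217 383.46597782] [215.61823866 253.03518837]
```

View pics/s2.png

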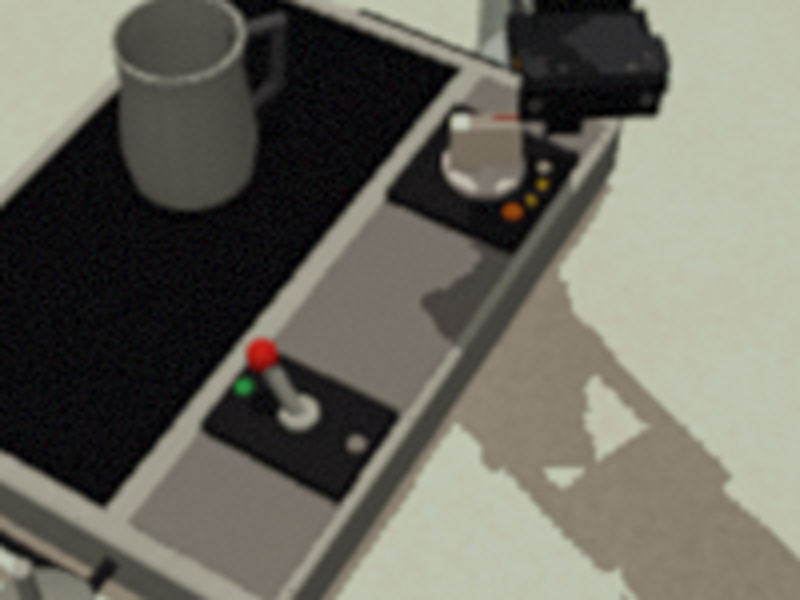

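step_arm(
  steps=[
    [0.099,0.22,0,0,0,0.0,0],
    [0.099,0.22,0,0,0,0.0,0],
    [0.099,0.22,0,0,0,0.0,0],
    [0.099,0.22,0.1,0,0,0.0,0],
    [0.099,0.22,0.2,0,0,0.0,0],
    [0.099,0.22,0.25,0,0,0.0,0],
    [0.099,0.22,0.25,0,0,0.0,0],
    [0.099,0.22,0.25,0,0,0.0,0],
  ],
)

```text
time_s: 4.92
position: [0.5326, -0.0893, 0.1604]
tcp_rot: [[0.817, 0.576, -0.002], [0.576, -0.817, 0.001], [-0.001, -0.002, -1.0]]
force: [0.1, -0.3, 1.8]
opening: 0.502
grasp_force: 0.0
```

```bash
python3 - <<'E'
from rig import *
from h import *
c=capture("side");crop(c,250,130,133,100,6,"pics/s3.png");s=read_state();print(s["position"],s["tcp_rot"],s["force"],s["opening"])
E
```

```text
[ 0.53346825 -0.08967604  0.16147216] [[ 8.17253361e-01  5.76278289e-01  5.26364335e-04]
 [ 5.76278441e-01 -8.17253402e-01 -1.90760371e-04]
 [ 3.20241983e-04  4.59231973e-04 -9.99999843e-01]] [-0.04672741 -0.54013554  0.06195065] 0.49547096696838644
```

View pics/s3.png

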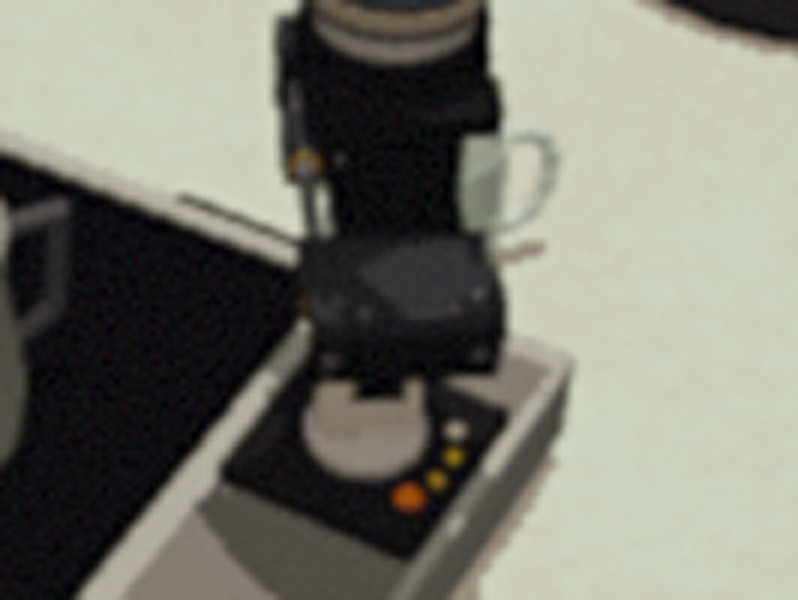

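step_arm(
  steps=[
    [0,0,0.07,0,0,0,0],
    [0,0,0.13,0,0,0,0],
    [0,0,0.13,0,0,0,0],
    [0,0,0.13,0,0,0,0],
    [0,0,0.13,0,0,0,0.3],
    [0,0,0.13,0,0,0,0.5],
    [0,0,0.13,0,0,0,0.7],
    [0,0,0.13,0,0,0,1],
  ],
)

```text
time_s: 5.63
position: [0.5337, -0.0901, 0.123]
tcp_rot: [[0.817, 0.576, 0.002], [0.576, -0.817, -0.001], [0.001, 0.002, -1.0]]
force: [0.0, 1.0, 0.5]
opening: 0.283
grasp_force: 0.0
```

step_arm(
  steps=[
    [0,0,0,0,0,0,1],
    [0,0,0,0,0,0,1],
    [0,0,0,0,0,0,1],
    [0,0,0,0,0,0,1],
  ],
)

```text
time_s: 5.97
position: [0.5329, -0.0896, 0.1224]
tcp_rot: [[0.817, 0.576, -0.0], [0.576, -0.817, 0.001], [0.0, -0.001, -1.0]]
force: [-1.5, 2.8, 5.8]
opening: 0.161
grasp_force: 30.0
```

step_arm(
  steps=[
    [0,0,0,0,0,0.1,1],
    [0,0,0,0,0,0.2,1],
    [0,0,0,0,0,0.3,1],
    [0,0,0,0,0,0.4,1],
    [0,0,0,0,0,0.5,1],
    [0,0,0,0,0,0.6,1],
    [0,0,0,0,0,0.7,1],
    [0,0,0,0,0,0.76,1],
  ],
)

```text
time_s: 6.63
position: [0.533, -0.0897, 0.1224]
tcp_rot: [[1.0, 0.015, -0.0], [0.015, -1.0, 0.0], [-0.0, -0.0, -1.0]]
force: [-0.7, 2.0, 6.8]
opening: 0.156
grasp_force: 30.0
```

step_arm(
  steps=[
    [0,0,0,0,0,0.1,1],
    [0,0,0,0,0,0.2,1],
    [0,0,0,0,0,0.3,1],
    [0,0,0,0,0,0.4,1],
    [0,0,0,0,0,0.5,1],
    [0,0,0,0,0,0.6,1],
    [0,0,0,0,0,0.7,1],
    [0,0,0,0,0,0.76,1],
  ],
)

```text
time_s: 7.3
position: [0.5329, -0.0898, 0.1224]
tcp_rot: [[0.835, -0.55, -0.0], [-0.55, -0.835, -0.0], [-0.0, 0.0, -1.0]]
force: [-1.0, 1.4, 5.0]
opening: 0.158
grasp_force: 30.0
```

step_arm(
  steps=[
    [0,0,0,0,0,0,1],
    [0,0,0,0,0,0,1],
    [0,0,0,0,0,0,1],
  ],
)

```text
time_s: 7.55
position: [0.533, -0.0898, 0.1224]
tcp_rot: [[0.837, -0.547, -0.0], [-0.547, -0.837, -0.0], [-0.0, 0.0, -1.0]]
force: [-1.5, 1.9, 5.4]
opening: 0.164
grasp_force: 30.0
```

```bash
python3 - <<'E'
from rig import *
from h import *
c=capture("side");crop(c,250,130,133,100,6,"pics/s4.png");t=capture("top");crop(t,260,190,133,100,6,"pics/t4.png");s=read_state();print(s["time_s"],s["position"],np.degrees(np.arctan2(s["tcp_rot"][1][0],s["tcp_rot"][0][0])),s["force"],s["moment"],s["opening"],s["grasp_force"])
E
```

```text
7.65 [ 0.53290278 -0.08982763  0.12240429] -33.17000629084175 [-1.88742729  1.20717851  4.62996862] [0.33451976 0.27677808 0.20572767] 0.15182261810053918 30.001001860946417
```

View pics/s4.png

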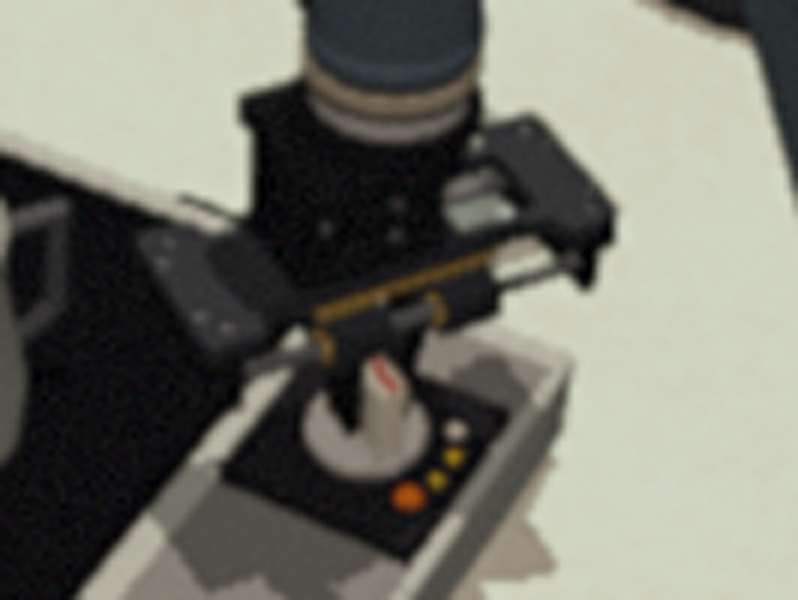

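```bash
python3 - <<'E'
from rig import *
from h import *
c=capture("side");g=lambda x,y:(250+(x+.5)/6-.5,130+(y+.5)/6-.5)
a,b=ray(c,*g(376,360),.131),ray(c,*g(396,393),.131);v=b-a
print(a,b,"dial",np.pi+.6+.017-np.arctan2(v[1],v[0])%(2*np.pi))
o=np.array([.532,-.0885,.131])
v=b-o;print(np.pi+.6+.017-np.arctan2(v[1],v[0])%(2*np.pi))
for d in(.9,1.05,1.2,1.35):
    an=np.pi+.617-d;print(d,[((proj(c,o+r*np.array([np.cos(an),np.sin(an),0]))-[250,130])*6).round() for r in(.012,.023)])
E
```

```text
[ 0.52866978 -0.08785393  0.131     ] [ 0.51174574 -0.07498195  0.131     ] dial 1.2672338309513247
1.205522109134645
0.9 [array([387., 368.]), array([405., 382.])]
1.05 [array([384., 370.]), array([399., 386.])]
1.2 [array([380., 372.]), array([392., 388.])]
1.35 [array([377., 373.]), array([385., 390.])]
```

step_arm(
  steps=[
    [0,0,0,0,0,0,1],
    [0,0,0,0,0,0,1],
    [0,0,0,0,0,0,1],
    [0,0,0,0,0,0,1],
    [0,0,0,0,0,0,1],
    [0,0,0,0,0,0,1],
  ],
)

```text
time_s: 8.2
position: [0.5329, -0.0898, 0.1224]
tcp_rot: [[0.837, -0.547, -0.0], [-0.547, -0.837, -0.0], [-0.0, 0.0, -1.0]]
force: [-1.7, 0.9, 6.0]
opening: 0.157
grasp_force: 30.0
```

```bash
python3 -c "
from rig import *
print(hand_in())"
```

```text
the job is handed in; nothing more can be done
None
```

I handed the job in at about 8.2 s with the toggle on and the gripper holding the dial at about 1.2 rad, the third notch; the arm never went near the jug, pourer or mug. The judge returned no verdict.

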